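Load a steel pot under the filling spout

TASK

Slide the wide steel pot along the bench, up the ramp and over the raised lip into the drip tray of the filling stand, and press it fully home into the V-shaped stop with a firm, steady push of about 12 N held for half a second, without ever ramming the stop with more than 20 N. Keep the pot on its base all the way, neither lifted nor tipped. Then lower the spout carriage all the way down, so that the spout stands in the pot, and let go; leave the bottle, the measuring cylinder and the small cup where they are.

Things in the scene. Friction and masses are not known exactly. Their poses are not given: they have to be found in the camera images.
- pot: the wide, open, straight-sided stainless steel pot that is to be filled, empty. Foot disc 112 mm in diameter and 12 mm high, above it the wall, 107 mm in outer diameter and 4 mm thick; total height 72 mm. Mass 0.5 to 0.8 kg, so sliding it on the flat takes 2 to 5 N. Origin: centre of its underside; z up along its axis
- stand: the fixed filling stand. Origin: on the bench, straight below the spout. Its x axis is the feed direction (the pot comes from -x and goes to +x), y across, z up. Tray floor 8 mm above the bench, side rims 14 mm high at y = +-85 mm. The 24 mm column, 270 mm high, stands at x = 132 mm, behind it a white pump cabinet 170 mm high, x = 152 to 262 mm
- lip (a point): middle of the top of the tray's front lip, 4 mm wide and 174 mm long, 12 mm above the bench, at x = -80 mm of the stand. Before it a steel ramp of the same width falls straight to the bench in 60 mm (11 degrees); behind it is a 4 mm step down to the tray floor
- stop: the white V-stop: a rigid, slippery plastic block with two upright faces 32 mm high at 45 degrees to its x axis, open towards the ramp. Origin: on the tray floor under the spout; axes as the stand's. The seated pot's origin lies on its x axis, but the block has been set by hand anywhere from 12 mm before to 12 mm behind the origin, which no reading gives: feel for the contact
- spout (a joint): the height of the spout carriage on the column, m: 0 at the top, 0.050 all the way down on its depth collar. It stays where it is left (friction) and needs about 4 N downward to move
- spout_knob (a point): the middle of the upright black knob, 28 mm in diameter and 40 mm high, that stands on the carriage arm straight above the spout; free above and around. The arm, 20 mm wide, runs from under the knob along +x of the stand to the column, its top 32 mm below this point
- spout_tip (a point): the lower end of the steel spout, a tube 16 mm in diameter, 114 mm straight below the middle of the knob. With the carriage at the top it hangs about 36 mm above the rim of the pot standing in the tray; all the way down it reaches about 14 mm below the rim
- bottle: capped amber glass bottle, 62 mm in diameter, 130 mm high, a bystander. Origin: centre of its underside
- cylinder: glass measuring cylinder, 170 mm high on a foot 64 mm in diameter, a bystander. Origin: centre of its underside
- cup: small steel cup, 68 mm in diameter and 65 mm high, a bystander. Origin: centre of its underside
Not all that is in view belongs to the job. What is shaped like the pot but orange or yellow is not meant.

How it is judged:
On the way, in this order (a step that is already met when the one before it is completed fails the run):
1. the pot stands behind the lip and is pressed home into the V-stop, with more than 5 N summed over its two faces (3.5 N along the feed direction) (x of pot in the frame of stop between -0.0145 and 0.0145 m and y of pot in the frame of stop between -0.004 and 0.004 m and z of pot in the frame of stop below 0.0025 m and contact force between pot and stop above 5 N), for 0.4 s.
2. the spout carriage is all the way down (value of joint spout above 0.046 m), for 0.1 s.
At the end, for the whole second after the job is handed in: the pot stands flat and at rest on the tray floor behind the lip where it was seated, on the centre line of the V-stop within 4 mm and no more than 14.5 mm before or behind the stop's origin, and the spout carriage is within 4 mm of all the way down (x of pot in the frame of stop between -0.0145 and 0.0145 m and y of pot in the frame of stop between -0.004 and 0.004 m and z of pot in the frame of stop below 0.0025 m and angle between pot's own z axis and vertical below 0.03 rad and linear speed of pot below 0.01 m/s and value of joint spout above 0.046 m); the robot touches nothing.
It fails at once if the pot rammed into the V-stop with more than 28 N summed over its two faces (20 N along the feed direction) (contact force between pot and stop above 28 N).
It fails at once if the pot lifted (origin more than 30 mm above the bench) or tipped by more than 17 degrees (height (world z) of pot above 0.03 m or angle between pot's own z axis and vertical above 0.3 rad).
It fails at once if the bottle, the measuring cylinder or the cup moved by more than 20 mm (distance of any of bottle, cylinder, cup from where it was at the start of the episode above 0.02 m).
It also fails if it takes over 70 s, if anything falls off the work surface, if the arm or the gripper's body presses on something with over 40 N, if the wrist force passes 120 N, or if a joint passes its speed limit or range.

ROBOT

A 6-joint arm with a two-finger parallel gripper is mounted at the origin on the work surface. World frame = base frame: x ahead of the robot, y to its left, z up, the work surface at z = 0. Lengths are in m, angles in rad, forces in N, time in s.
With the tool pointing down it reaches from about 0.35 to 0.975 m from the base axis. Payload 4.9 kg.
Tool frame: the origin (TCP) lies on the mounting face of the last link; the fingertips stand 173 mm ahead of it and the grasp point (between the pads) lies 155 mm ahead of it; x points along the fingers, z is the direction in which the jaws open and shut, and the axes are right-handed (so a half turn about x gives the same grasp; the last joint's range is limited). The gripper opens to 85 mm and grips with 20 to 120 N. Pads are 22 mm wide; open, the fingers measure 114 mm over their backs; the gripper's body (76 mm by 85 mm) begins 54 mm behind the grasp point. The pads swing forward as they close: fully open they stand 13 mm farther back than shut.
Start: joints at [1.204, 0.053, 1.613, -0, 1.476, -0.119], TCP at [0.153, 0.606, 0.405] pointing down, gripper open.
Joint ranges: [-3.01, 3.01], [-1.01, 2.22], [0.06, 2.58], [-1.02, 4.17], [0.09, 2.62], [-3.14, 3.14]. Speed limits (rad/s): [2.57, 2.57, 3.14, 3.14, 3.14, 3.14].

INTERFACE

Orientations are given as a rotation vector (axis times angle).
In Python, from station import get_obs, get_image, get_calibration, finish_job, look_for, masks_of, tip_of gives the robot as it stands.
- The arm moves only by the tool carry_out, never from a script. Its argument "increments" is a list of rows, each a list of 3 entries, a list of its own where there are three numbers: the turn, a rotation vector about the world's x, y, z in units of 0.1 rad (1.0 is 0.1 rad), then the shift along the world's x, y, z in units of 20 mm (1.0 is 20 mm), then the opening, from 0 (shut) to 1 (fully open). A call has 1 to 8 rows; each row shifts and turns the pose as measured when the row begins; what a row does not reach is not made up. A row lasts 1/10 s, in which the tool goes at most 50 mm and 8.59 degrees, less where a joint would pass 70% of its speed; a pose out of reach is approached as far as the arm can. A call with a number of a shift or a turn outside -1 to 1 is refused whole. A call with a gripper value outside its range is refused whole. The fingers move at their own pace and stop on an object; "squeeze" is the grip in N (left out, the last holds). Time passes only in rows, so rows that do not move let the fingers close. It gives the time, the measured TCP pose, the force and the opening at its end, in the units of the state.
- get_obs(): the state, without advancing time (a new reading comes with each control period).
- get_image(name): name is "side" or "top"; returns (picture, depth): 384x512x3 uint8, blue, green, red; 384x512 float32, m along the optical axis (not along the pixel's ray), 0 where there is no reading.
- get_calibration(name): a dict with "fx", "fy", "cx", "cy" (pixels), "k1" (the pictures are not rectified: a ray, as slopes to the right and down, at radius r is drawn at 1 + k1 r^2 times it, then the intrinsics apply), "position" and "orientation" of the camera in the world. Camera axes: x right, y down, z forward; pixel columns grow to the right and rows downward; lengths in m; the calibration is good to about 2 mm. A picture is of the moment at which its call begins. get_calibration takes no time and is no camera call.
- finish_job(): hands the job in, once; it reports no verdict.
Trained networks look in the newest picture that a camera, given by its name, has taken for a name from the list of things; names that differ only in an ending like _2 or _b are one class to them, and where a whole thing is asked for, a point or a joint stands for the part that bears it (a point fixed in the world has none). Each returns a list of dicts, best first, with "p" (0 to 1); they miss things now and then, are a little off and sometimes report something else, mostly with a low value. They report only what shows in the picture. A call takes as long as a camera call. They do not tell look-alikes from the thing itself.
- look_for(camera, query): "centre" ([column, row] in pixels, amid what is visible of it).
- masks_of(camera, query): "region" (384x512 bool, what is visible of it) and "centre" ([column, row] in pixels, amid what is visible of it).
- tip_of(camera, query): "centre" ([column, row] in pixels: a listed point, or the origin of a listed thing).
The state is a dict: "t": time; "q": joint angles; "dq": joint speeds; "effort": joint torques, N m; "tool_pos": TCP position; "tool_rot": TCP orientation; "contact_force": force on the tool from outside, world axes, zero at the start; "wrist_torque": the same for the moment, N m; "opening": finger opening in m.
Only numpy, scipy, OpenCV 4.12 (cv2) and the standard library are available. Lean on these libraries where they do the work, as an engineer would, in place of code of your own. Each camera call takes 0.05 s, during which the arm holds its last target.

## Working session

There is one attempt and no reset: what is moved stays moved. The work goes in short steps, Python scripts to look and compute and a tool call to move; the robot and the scene stay as the last step left them, time stands still between calls to the robot, and variables do not carry over. Pictures are saved under pics/ and viewed, and the job is handed in when it is done.

Besides the shell and the picture viewer there is one more tool, called after "Request:" as name(argument=value, ...), one argument or row to a line, values as JSON. carry_out: Moves the arm, as the interface text tells. Shifts and turns lie within -1 to 1; 1 stands for 20 mm of shift or 0.1 rad of turn. Its arguments: {"type":"object","properties":{"increments":{"type":"array","items":{"type":"array"}},"squeeze":{"type":"number"}},"required":["increments"]}

```bash
mkdir -p pics; ls
python3 - <<'E'
from station import *
import cv2
o=get_obs();print({k:(v if not hasattr(v,'round') else v) for k,v in o.items()})
for n in("side","top"):
    p,d=get_image(n);cv2.imwrite(f"pics/{n}0.png",p);print(n,get_calibration(n))
    for q in("pot","stand","stop","lip","spout_knob","spout_tip","bottle","cylinder","cup"):
        try: print(q,[(round(r["p"],2),[round(float(c)) for c in r["centre"]]) for r in tip_of(n,q)][:3])
        except Exception as e: print(q,e)
E
```

```text
pics
{'t': 0.0, 'q': array([ 1.20401179e+00,  5.33888181e-02,  1.61432183e+00, -2.67968450e-05,
        1.47599805e+00, -1.19001109e-01]), 'dq': array([-0.00049418, -0.00095872, -0.00087112,  0.00158423, -0.00114197,
        0.00035049]), 'effort': array([ 3.70554540e-05, -3.93698466e+01, -3.70163906e+01, -2.08922388e-04,
        7.23955629e-03,  3.35818413e-05]), 'tool_pos': array([0.15319005, 0.6056562 , 0.4034262 ]), 'tool_rot': array([-1.02595469,  1.31812607,  1.02409367]), 'contact_force': array([0.00684   , 0.26848439, 0.45728517]), 'wrist_torque': array([-0.05709819,  0.0136564 , -0.00558381]), 'opening': 0.08536098967493491}
side {'fx': 439.6912948116352, 'fy': 439.6912948116352, 'cx': 255.90968987517442, 'cy': 191.76568924324653, 'k1': -0.1187179459464818, 'position': array([-0.0586809 , -0.62239795,  0.9063413 ]), 'orientation': array([-2.15234947,  0.92835825, -0.43217434])}
pot [(0.79, [164, 223]), (0.69, [258, 176]), (0.66, [219, 203])]
stand [(0.79, [273, 245])]
stop [(0.58, [269, 244])]
lip []
spout_knob [(0.92, [274, 183])]
spout_tip [(0.98, [276, 216]), (0.7, [271, 242])]
bottle [(0.94, [274, 315])]
cylinder [(0.77, [325, 236]), (0.62, [277, 178])]
cup [(0.95, [232, 274])]
top {'fx': 469.5234673177827, 'fy': 469.5234673177827, 'cx': 266.7197898316867, 'cy': 200.08765987420384, 'k1': -0.14447163669096255, 'position': array([ 0.37701969, -0.06268789,  1.28329961]), 'orientation': array([-2.15720796,  2.12631912, -0.17291874])}
pot [(0.89, [211, 142]), (0.88, [187, 262]), (0.85, [207, 205])]
stand [(0.76, [287, 211])]
stop []
lip []
spout_knob [(0.85, [292, 192])]
spout_tip [(0.56, [286, 203])]
bottle [(0.55, [344, 266]), (0.49, [208, 204])]
cylinder [(0.83, [320, 168]), (0.44, [288, 215]), (0.36, [261, 212])]
cup [(0.71, [287, 262])]
```

View pics/side0.png

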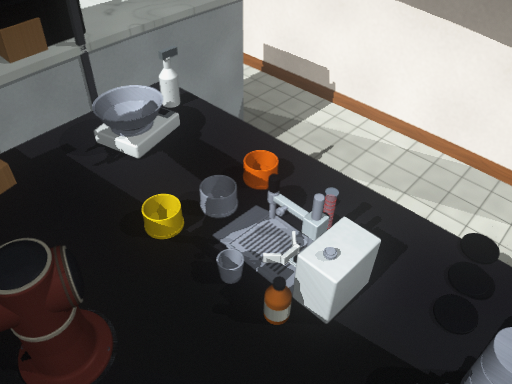

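View pics/top0.png

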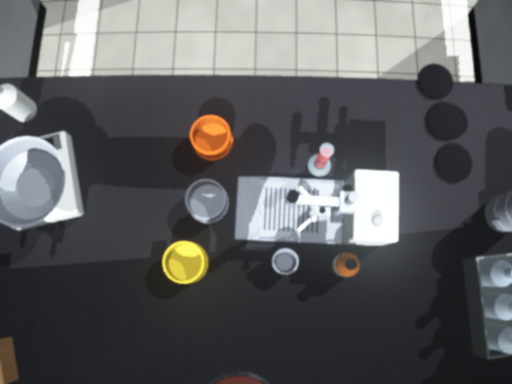

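```bash
cat > h.py <<'E'
from station import *
import numpy as np, cv2
from scipy.spatial.transform import Rotation as R
def setup(n):
    c=get_calibration(n);K=np.array([[c['fx'],0,c['cx']],[0,c['fy'],c['cy']],[0,0,1]]);D=np.array([c['k1'],0,0,0.]);return K,D,R.from_rotvec(c['orientation']).as_matrix(),np.array(c['position'])
def rays(n,px):
    K,D,Rm,p=setup(n);u=cv2.undistortPoints(np.array(px,float).reshape(-1,1,2),K,D).reshape(-1,2)
    return p,np.c_[u,np.ones(len(u))]@Rm.T
def plane(n,px,z):
    p,r=rays(n,px);return p+r*((z-p[2])/r[:,2])[:,None]
def cloud(n,d):
    h,w=d.shape;v,u=np.mgrid[:h,:w];p,r=rays(n,np.c_[u.ravel(),v.ravel()])
    return (p+r*d.reshape(-1,1)).reshape(h,w,3)
def proj(n,X):
    K,D,Rm,p=setup(n);return cv2.projectPoints((np.atleast_2d(X)-p)@Rm,np.zeros(3),np.zeros(3),K,D)[0].reshape(-1,2)
E
python3 - <<'E'
from h import *
for n in("side","top"):
    p,d=get_image(n);C=cloud(n,d);np.savez(f"c_{n}.npz",C=C,p=p,d=d)
    b=C[...,2];print(n,"bench med z",np.median(b[(abs(b)<.02)&(C[...,0]<.9)]))
C=np.load("c_top.npz")["C"]
u,v=np.mgrid[:384,:512]
m=(C[...,2]>.155)&(C[...,2]<.185)&(v>340)&(v<410)&(u>160)&(u<255)
P=C[m];print(len(P),np.median(P[:,2]));r=cv2.minAreaRect(P[:,:2].astype(np.float32));print(r)
print(plane("top",[[353,170],[398,171],[397,245],[352,243]],.170))
print("ramp corners",plane("top",[[237,177],[235,240]],.0))
print("lip row",plane("top",[[262,178],[261,240]],.012))
print("knob",plane("top",[[292,196]],.25))
for q,z in(("pot",.07),("bottle",.13),("cup",.065)):
    for r in masks_of("top",q)[:4]:
        m=r["region"];pp=C[m];ys,xs=np.nonzero(m)
        k=cv2.minEnclosingCircle(np.c_[xs,ys].astype(np.float32))
        t=pp[(pp[:,2]>z-.012)&(pp[:,2]<z+.012)]
        if len(t)<5: print(q,r["p"],r["centre"]);continue
        c=cv2.minEnclosingCircle(t[:,:2].astype(np.float32))
        print(q,round(r["p"],2),r["centre"],c,t[:,2].max())
E
```

```text
side bench med z -0.0003012444993524821
top bench med z 0.00034235577039942733
3027 0.1699097215003249
((0.5468123555183411, -0.3161282539367676), (0.14282700419425964, 0.17426958680152893), 88.37458801269531)
[[ 0.63048645 -0.27592591  0.17      ]
 [ 0.63018171 -0.38803539  0.17      ]
 [ 0.4485876  -0.38034414  0.17      ]
 [ 0.45250125 -0.27100041  0.17      ]]
ramp corners [[0.64385682 0.01692659 0.        ]
 [0.46811689 0.01826108 0.        ]]
lip row [[ 0.63955071 -0.052968    0.012     ]
 [ 0.46834751 -0.05291482  0.012     ]]
knob [[ 0.55043177 -0.12239736  0.25      ]]
pot 0.75 [207.7, 201.1] ((0.5686548948287964, 0.09484287351369858), 0.05356878042221069) 0.07729310184976046
pot 0.74 [184.0, 261.4] ((0.40522193908691406, 0.14635394513607025), 0.05446872115135193) 0.07829915880007898
pot 0.67 [210.0, 140.3] ((0.7458464503288269, 0.08778379112482071), 0.054605718702077866) 0.07825420753409884
bottle 0.81 [345.1, 267.0] ((0.4044729769229889, -0.2777324914932251), 0.014749782159924507) 0.13473801500274596
cup 0.78 [284.8, 261.5] ((0.412039577960968, -0.11547917127609253), 0.0337255634367466) 0.06994594831297807
cup 0.6 [321.4, 203.7]
```

Run:
```python
import cv2
p=cv2.imread("pics/top0.png")[150:290,160:420];cv2.imwrite("pics/top0z.png",cv2.resize(p,None,fx=3,fy=3,interpolation=cv2.INTER_CUBIC))
p=cv2.imread("pics/side0.png")[140:340,140:400];cv2.imwrite("pics/side0z.png",cv2.resize(p,None,fx=3,fy=3,interpolation=cv2.INTER_CUBIC))
```

```text
(no output)
```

View pics/top0z.png

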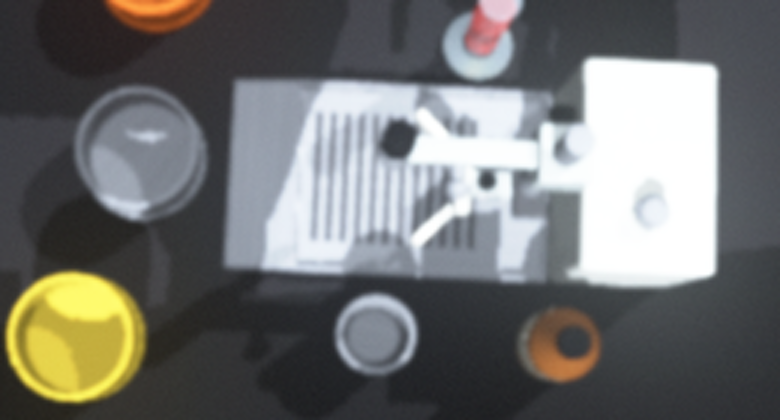

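View pics/side0z.png

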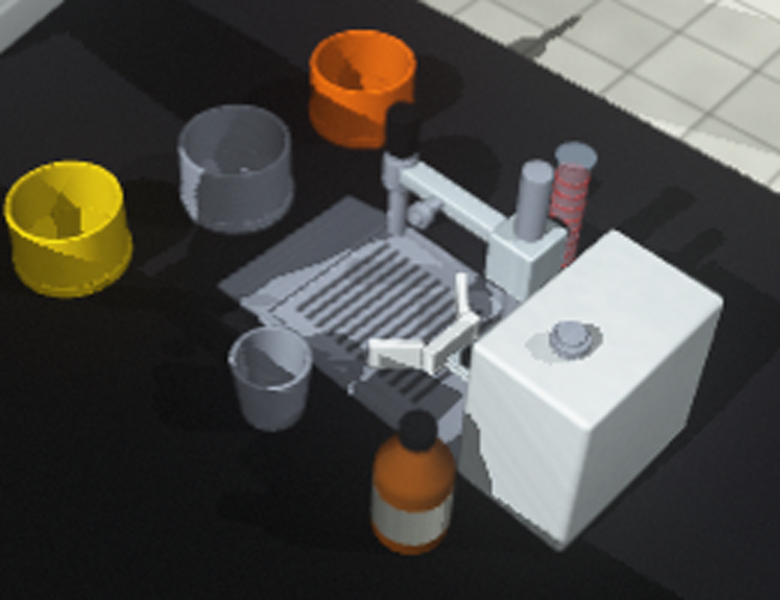

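Run:
```python
from h import *
f=lambda a:np.array(a)/3+[160,150]-1/3
print("ramp front",plane("top",f([[235,80],[225,268]]),0))
print("rims far",plane("top",f([[323,82],[550,90]]),.014))
print("rims near",plane("top",f([[298,263],[545,282]]),.014))
print("cab",plane("top",f([[584,60],[717,65],[715,274],[583,272]]),.17))
print("knob top",plane("top",f([[400,140]]),.25),"column",plane("top",f([[575,140]]),.27))
C=np.load("c_top.npz")["C"]
# knob from cloud, column top from cloud
for z0,z1 in((.244,.256),(.262,.278)):
    m=(abs(C[...,0]-.55)<.05)&(C[...,1]<-.09)&(C[...,1]>-.3)&(C[...,2]>z0)&(C[...,2]<z1);P=C[m];print(z0,len(P),P.mean(0),P.min(0),P.max(0),cv2.minEnclosingCircle(P[:,:2].astype(np.float32)))
S=np.load("c_side.npz")["C"]
for z0,z1 in((.244,.256),(.262,.278)):
    m=(abs(S[...,0]-.55)<.05)&(S[...,1]<-.09)&(S[...,1]>-.3)&(S[...,2]>z0)&(S[...,2]<z1);P=S[m];print("side",z0,len(P),P.mean(0),cv2.minEnclosingCircle(P[:,:2].astype(np.float32)))
m=(abs(S[...,0]-.5687)<.08)&(abs(S[...,1]-.095)<.08)&(S[...,2]>.064)&(S[...,2]<.08);P=S[m];print("side pot",len(P),cv2.minEnclosingCircle(P[:,:2].astype(np.float32)))
# line fits on cabinet edges
m=(C[...,2]>.16)&(C[...,2]<.18)&(abs(C[...,0]-.54)<.075)
Y=C[...,1];X=C[...,0]
fr=[];bk=[]
for i in range(180,238):
    r=np.nonzero(m[i]&(Y[i]<-.25)&(Y[i]>-.42))[0]
    fr.append((X[i,r[0]],Y[i,r[0]]));bk.append((X[i,r[-1]],Y[i,r[-1]]))
for e in(fr,bk):
    e=np.array(e);print(np.polyfit(e[:,0]-.54,e[:,1],1),e[:,1].std())
# stop pts
for n,c in(("top",C),("side",S)):
    m=(c[...,2]>.034)&(c[...,2]<.046)&(abs(c[...,0]-.55)<.08)&(c[...,1]<-.1)&(c[...,1]>-.23);P=c[m];print(n,len(P),P.min(0),P.max(0));print(P[::max(1,len(P)//25)].round(3)[:,:2].tolist())
```

```text
ramp front [[0.64579599 0.01418062 0.        ]
 [0.47083933 0.01923615 0.        ]]
rims far [[ 0.64217544 -0.06765371  0.014     ]
 [ 0.63805856 -0.27733151  0.014     ]]
rims near [[ 0.47534475 -0.04740738  0.014     ]
 [ 0.46098237 -0.27094341  0.014     ]]
cab [[ 0.63138227 -0.27923344  0.17      ]
 [ 0.6293768  -0.38968681  0.17      ]
 [ 0.4582127  -0.38301852  0.17      ]
 [ 0.45891112 -0.27588475  0.17      ]]
knob top [[ 0.54971089 -0.12463647  0.25      ]] column [[ 0.54832156 -0.25206864  0.27      ]]
0.244 107 [ 0.55125785 -0.14230357  0.24714966] [ 0.53575057 -0.26286089  0.24409212] [ 0.56488914 -0.11147496  0.2554636 ] ((0.5457946062088013, -0.1871679276227951), 0.07618314027786255)
0.262 94 [ 0.54755726 -0.25609792  0.26961278] [ 0.53607176 -0.26745924  0.26210579] [ 0.55840072 -0.24470006  0.27445228] ((0.5481477379798889, -0.25679001212120056), 0.012267468497157097)
side 0.244 104 [ 0.54687524 -0.18061657  0.2474074 ] ((0.550458550453186, -0.18924850225448608), 0.07908600568771362)
side 0.262 89 [ 0.54538759 -0.25716661  0.26878576] ((0.5474523901939392, -0.25525739
[... 582 characters left out ...]
, -0.18], [0.516, -0.178], [0.513, -0.175], [0.511, -0.175], [0.505, -0.159], [0.503, -0.159], [0.499, -0.159], [0.497, -0.159], [0.492, -0.151]]
side 218 [ 0.48932482 -0.21060099  0.03409391] [ 0.61136148 -0.1509148   0.04360531]
[[0.605, -0.155], [0.601, -0.164], [0.595, -0.166], [0.591, -0.176], [0.587, -0.18], [0.579, -0.183], [0.575, -0.193], [0.576, -0.199], [0.57, -0.2], [0.568, -0.199], [0.561, -0.198], [0.557, -0.201], [0.557, -0.198], [0.548, -0.198], [0.508, -0.162], [0.522, -0.177], [0.54, -0.198], [0.501, -0.161], [0.516, -0.175], [0.534, -0.193], [0.497, -0.158], [0.513, -0.171], [0.522, -0.19], [0.489, -0.154], [0.506, -0.17], [0.521, -0.185], [0.515, -0.183], [0.524, -0.199]]
```

```bash
cat >> h.py <<'E'
s=.028
F=np.array([-s,-1,0])/np.hypot(1,s); L=np.array([1,-s,0])/np.hypot(1,s); O=np.array([.5515,-.124,0])
def st(p): p=np.array(p)-O; return np.array([p@F,p@L,p[2]])
def w(a): return O+a[0]*F+a[1]*L+np.array([0,0,a[2]])
def target(tilt):
    # fingers (tool x) point forward/down by tilt from vertical, jaw (tool z) along lateral
    x=F*np.sin(tilt)+np.array([0,0,-1])*np.cos(tilt);res=[]
    for sg in(1,-1):
        z=sg*L;y=np.cross(z,x);res.append(R.from_matrix(np.c_[x,y,z]))
    return res
def state():
    o=get_obs();Rm=R.from_rotvec(o['tool_rot']);tip=o['tool_pos']+Rm.as_matrix()[:,0]*.173
    return o,Rm,tip
def rep(tilt=None,tipst=None):
    o,Rm,tip=state();print("t",round(o['t'],2),"tip_st mm",(st(tip)*1e3).round(1),"axis",Rm.as_matrix()[:,0].round(3),"jaw",Rm.as_matrix()[:,2].round(3),"F",o['contact_force'].round(1),"open",round(o['opening']*1e3,1),"q",o['q'].round(2))
    if tilt is not None:
        T=min(target(tilt),key=lambda t:(t*Rm.inv()).magnitude())
        rv=(T*Rm.inv()).as_rotvec();g=w(tipst)-T.as_matrix()[:,0]*.173
        print("turn units",(rv*10).round(2),"shift units",((g-o['tool_pos'])*50).round(2))
E
python3 - <<'E'
from h import *
print("pot st",st([.568,.095,0]),"cup",st([.412,-.115,0]),"bottle",st([.404,-.278,0]),"orange",st([.746,.088,0]),"yellow",st([.405,.146,0]))
rep(np.radians(30),[-.219-.15,.0105,.15])
E
```

```text
pot st [-0.21937602  0.01036394  0.        ] cup [-0.005092   -0.13969725  0.        ] bottle [ 0.15806805 -0.1431319   0.        ] orange [-0.21736081  0.18849013  0.        ] yellow [-0.26579383 -0.15399964  0.        ]
t 1.25 tip_st mm [-718.5 -418.5  231.7] axis [ 0. -0. -1.] jaw [ 0.245  0.969 -0.   ] F [-0.1 -0.3  0.3] open 85.3 q [ 1.2   0.05  1.61 -0.    1.48 -0.12]
turn units [ -4.5   -3.41 -13.18] shift units [ 21.07 -13.74  -5.24]
```

Request:
carry_out(
  increments=[
    [[-0.32, -0.24, -0.94], [1, -0.65, 0], 0.7],
    [[-0.32, -0.24, -0.94], [1, -0.65, 0], 0.7],
    [[-0.32, -0.24, -0.94], [1, -0.65, 0], 0.7],
    [[-0.32, -0.24, -0.94], [1, -0.65, 0], 0.7],
    [[-0.32, -0.24, -0.94], [1, -0.65, 0], 0.7],
    [[-0.32, -0.24, -0.94], [1, -0.65, 0], 0.7],
    [[-0.32, -0.24, -0.94], [1, -0.65, 0], 0.7],
    [[-0.32, -0.24, -0.94], [1, -0.65, 0], 0.7],
  ],
)

```text
t: 2.05
tool_pos: [0.3162, 0.4989, 0.4054]
tool_rot: [-0.674, 1.519, 0.163]
contact_force: [0.8, -0.5, -0.6]
opening: 0.0597
```

```bash
python3 -c "
from h import *
rep(np.radians(30),[-.219-.09,.0105,.15])"
```

```text
t 2.05 tip_st mm [-563.4 -237.3  241.3] axis [ 0.08  -0.306 -0.949] jaw [ 0.862  0.5   -0.088] F [ 0.8 -0.5 -0.6] open 59.7 q [ 0.92  0.03  1.64 -0.25  1.67  0.39]
turn units [-1.87 -1.4  -5.41] shift units [ 12.84 -11.39  -5.28]
```

Request:
carry_out(
  increments=[
    [[-0.31, -0.23, -0.9], [1, -0.85, 0], 0.7],
    [[-0.31, -0.23, -0.9], [1, -0.85, 0], 0.7],
    [[-0.31, -0.23, -0.9], [1, -0.85, 0], 0.7],
    [[-0.31, -0.23, -0.9], [1, -0.85, 0], 0.7],
    [[-0.31, -0.23, -0.9], [1, -0.85, 0], 0.7],
    [[-0.31, -0.23, -0.9], [1, -0.85, 0], 0.7],
    [[0, 0, 0], [1, -0.85, -0.5], 0.7],
    [[0, 0, 0], [1, -0.85, -0.5], 0.7],
  ],
)

```text
t: 2.85
tool_pos: [0.4827, 0.3577, 0.3873]
tool_rot: [-0.372, 1.535, -0.453]
contact_force: [-0.7, 0.0, -0.4]
opening: 0.0597
```

Request:
carry_out(
  increments=[
    [[0, 0, 0], [1, -0.8, -0.8], 0.7],
    [[0, 0, 0], [1, -0.8, -0.8], 0.7],
    [[0, 0, 0], [1, -0.8, -0.8], 0.7],
    [[0, 0, 0], [1, -0.8, -0.8], 0.7],
  ],
)

```text
t: 3.25
tool_pos: [0.5664, 0.2908, 0.3233]
tool_rot: [-0.369, 1.532, -0.451]
contact_force: [-0.3, 0.1, 0.6]
opening: 0.0601
```

```bash
python3 -c "
from h import *
rep(np.radians(30),[-.219-.09,.0105,.032])"
```

```text
t 3.25 tip_st mm [-328.7    3.3  173.4] axis [-0.014 -0.499 -0.866] jaw [ 0.999 -0.05   0.013] F [-0.3  0.1  0.6] open 60.1 q [ 0.43  0.21  1.6  -0.46  1.58  0.54]
turn units [-0.01  0.13  0.22] shift units [ 0.33 -0.99 -7.07]
```

Request:
carry_out(
  increments=[
    [[0, 0.06, 0.11], [0.15, -0.15, -1], 0.7],
    [[0, 0.06, 0.11], [0.15, -0.15, -1], 0.7],
    [[0, 0, 0], [0, -0.15, -1], 0.7],
    [[0, 0, 0], [0, -0.15, -1], 0.7],
    [[0, 0, 0], [0, -0.15, -1], 0.7],
    [[0, 0, 0], [0, -0.15, -1], 0.7],
    [[0, 0, 0], [0, 0, -0.7], 0.7],
    [[0, 0, 0], [0, 0, -0.4], 0.7],
  ],
)

```text
t: 4.05
tool_pos: [0.5756, 0.2689, 0.1748]
tool_rot: [-0.383, 1.539, -0.434]
contact_force: [0.7, -0.2, 1.2]
opening: 0.0599
```

```bash
python3 -c "
from h import *
rep(np.radians(30),[-.219-.07,.0105,.022])
p,d=get_image('side');cv2.imwrite('pics/s1.png',cv2.resize(p[100:300,120:380],None,fx=3,fy=3))
p,d=get_image('top');cv2.imwrite('pics/t1.png',cv2.resize(p[110:290,140:400],None,fx=3,fy=3))"
```

```text
t 4.05 tip_st mm [-307.3   13.    24.8] axis [-0.015 -0.498 -0.867] jaw [ 0.999 -0.033  0.002] F [ 0.7 -0.2  1.2] open 59.9 q [ 0.4   0.38  1.67 -0.48  1.35  0.6 ]
turn units [-0.02  0.02  0.05] shift units [-0.16 -0.89 -0.15]
```

View pics/s1.png

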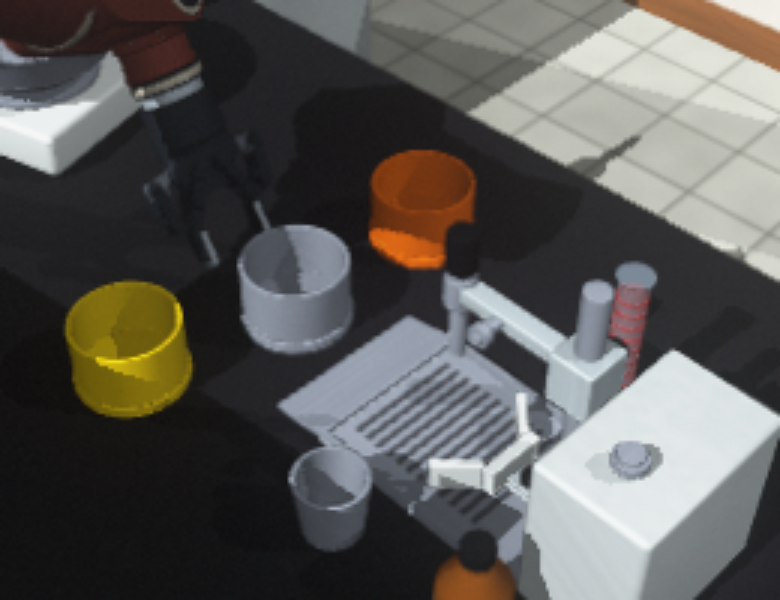

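View pics/t1.png

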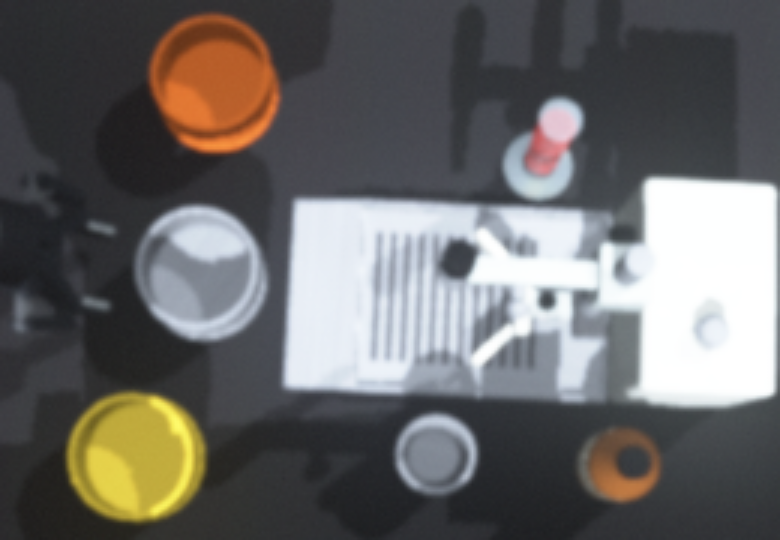

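Request:
carry_out(
  increments=[
    [[0, 0, 0], [-0.12, -0.5, 0], 0.7],
    [[0, 0, 0], [-0.05, -0.4, 0], 0.7],
    [[0, 0, 0], [0, -0.3, 0], 0.7],
    [[0, 0, 0], [0, -0.3, 0], 0.7],
    [[0, 0, 0], [0, -0.3, 0], 0.7],
    [[0, 0, 0], [-0.03, -0.3, 0], 0.7],
    [[0, 0, 0], [-0.03, -0.3, 0], 0.7],
    [[0, 0, 0], [-0.03, -0.3, 0], 0.7],
  ],
)

```text
t: 4.95
tool_pos: [0.5715, 0.2123, 0.1797]
tool_rot: [-0.378, 1.532, -0.43]
contact_force: [0.6, 2.7, -1.4]
opening: 0.0598
```

```bash
cat > look.py <<'E'
from h import *
import sys
k=sys.argv[1]
rep(np.radians(30),[-.06,0,.024])
p,d=get_image('side');cv2.imwrite(f'pics/s{k}.png',cv2.resize(p[120:290,160:350],None,fx=4,fy=3.5))
p,d=get_image('top')
C=cloud("top",d);
# rim points of the pot near the expected place
try:
  best=None
  for r in masks_of("top","pot"):
    pp=C[r["region"]];t=pp[(pp[:,2]>.058)&(pp[:,2]<.1)]
    if len(t)<20: continue
    c,rad=cv2.minEnclosingCircle(t[:,:2].astype(np.float32));print("pot? p",round(r["p"],2),"st mm",(st([*c,0])*1e3).round(1),"r",round(rad*1e3,1),"zmed",round(np.percentile(t[:,2],90)*1e3))
except Exception as e: print(e)
E
python3 look.py 2
```

```text
t 4.95 tip_st mm [-251.5   11.7   29.2] axis [-0.008 -0.493 -0.87 ] jaw [ 0.999 -0.032  0.009] F [ 0.6  2.7 -1.4] open 59.8 q [ 0.32  0.32  1.74 -0.5   1.3   0.54]
turn units [-0.08  0.09  0.04] shift units [-0.8  -9.49 -0.3 ]
pot? p 0.97 st mm [-217.4  188.7    0. ] r 54.8 zmed 74
pot? p 0.62 st mm [-266.  -154.8    0. ] r 54.9 zmed 74
pot? p 0.55 st mm [-201.7   11.6    0. ] r 54.0 zmed 75
```

View pics/s2.png

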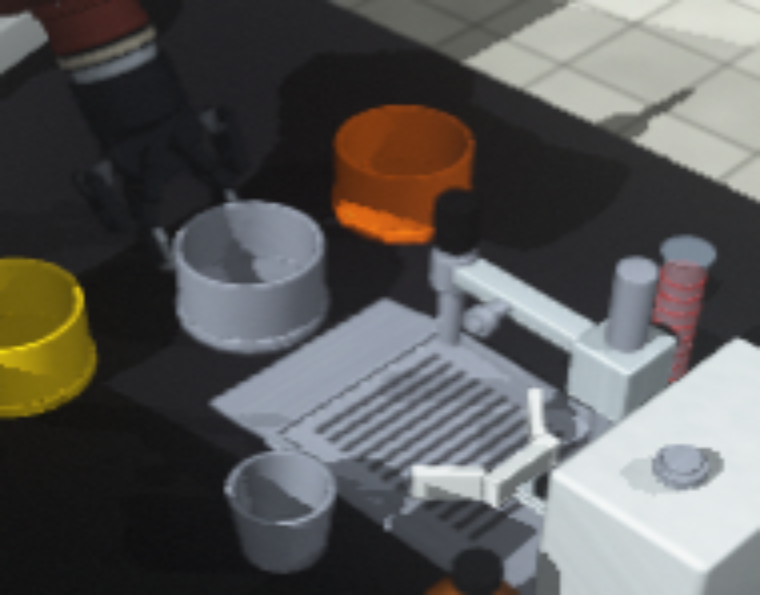

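Request:
carry_out(
  increments=[
    [[-0.02, 0.02, 0], [-0.035, -0.4, -0.06], 0.7],
    [[-0.02, 0.02, 0], [-0.035, -0.4, -0.06], 0.7],
    [[-0.02, 0.02, 0], [-0.035, -0.4, -0.06], 0.7],
    [[-0.02, 0.02, 0], [-0.035, -0.4, -0.06], 0.7],
    [[0, 0, 0], [-0.035, -0.4, -0.03], 0.7],
    [[0, 0, 0], [-0.035, -0.4, -0.03], 0.7],
  ],
)

```text
t: 5.7
tool_pos: [0.5707, 0.1677, 0.1803]
tool_rot: [-0.379, 1.526, -0.426]
contact_force: [-0.3, 5.2, 1.5]
opening: 0.0597
```

```bash
python3 look.py 3
```

```text
t 5.7 tip_st mm [-207.1   13.3   29.6] axis [-0.001 -0.491 -0.871] jaw [ 1.    -0.027  0.014] F [-0.3  5.2  1.5] open 59.7 q [ 0.25  0.28  1.79 -0.52  1.26  0.49]
turn units [-0.1   0.15 -0.01] shift units [-0.76 -7.26 -0.32]
pot? p 0.85 st mm [-158.5   13.3    0. ] r 54.1 zmed 80
pot? p 0.84 st mm [-218.5  188.2    0. ] r 54.3 zmed 74
pot? p 0.63 st mm [-266.1 -154.2    0. ] r 54.5 zmed 74
```

View pics/s3.png

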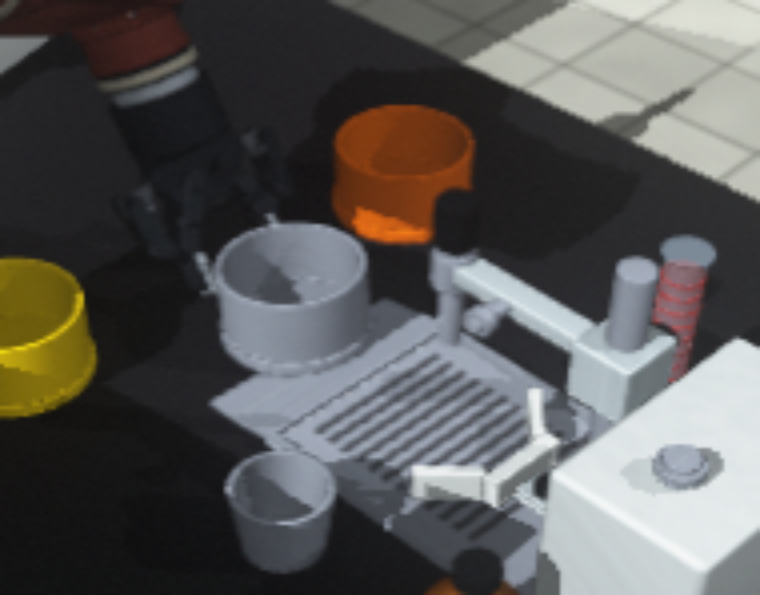

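Request:
carry_out(
  increments=[
    [[-0.02, 0.03, 0], [-0.1, -0.4, -0.08], 0.7],
    [[-0.02, 0.03, 0], [-0.1, -0.4, -0.08], 0.7],
    [[-0.02, 0.03, 0], [-0.1, -0.4, -0.08], 0.7],
    [[-0.02, 0.03, 0], [-0.1, -0.4, -0.08], 0.7],
    [[-0.02, 0.03, 0], [-0.1, -0.4, -0.06], 0.7],
    [[-0.02, 0.03, 0], [-0.1, -0.4, -0.06], 0.7],
  ],
)

```text
t: 6.45
tool_pos: [0.5633, 0.1238, 0.1783]
tool_rot: [-0.388, 1.524, -0.423]
contact_force: [0.8, 6.8, 3.8]
opening: 0.0597
```

```bash
python3 look.py 4
```

```text
t 6.45 tip_st mm [-162.4    7.7   28. ] axis [ 0.002 -0.495 -0.869] jaw [ 1.    -0.019  0.013] F [0.8 6.8 3.8] open 59.7 q [ 0.18  0.24  1.84 -0.55  1.21  0.44]
turn units [-0.06  0.14 -0.09] shift units [-0.39 -5.07 -0.23]
pot? p 0.8 st mm [-219.1  188.     0. ] r 55.0 zmed 74
pot? p 0.76 st mm [-115.3    8.     0. ] r 54.7 zmed 86
pot? p 0.64 st mm [-262.3 -153.3    0. ] r 53.5 zmed 75
```

View pics/s4.png

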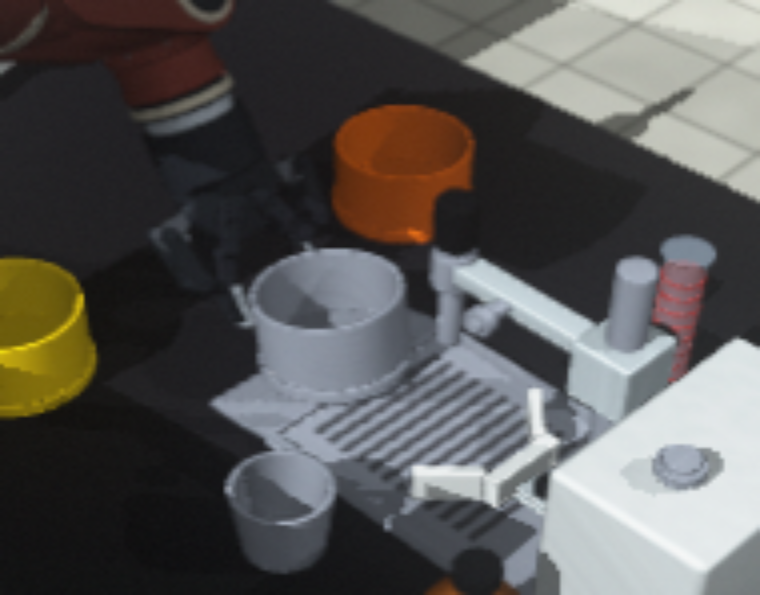

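Request:
carry_out(
  increments=[
    [[-0.02, 0.03, -0.02], [-0.1, -0.4, 0.0], 0.7],
    [[-0.02, 0.03, -0.02], [-0.1, -0.4, 0.0], 0.7],
    [[-0.02, 0.03, -0.02], [-0.1, -0.4, 0.0], 0.7],
    [[-0.02, 0.03, -0.02], [-0.1, -0.4, 0.0], 0.7],
    [[-0.02, 0.03, -0.02], [-0.1, -0.4, 0.0], 0.7],
    [[-0.02, 0.03, -0.02], [-0.1, -0.4, 0.0], 0.7],
  ],
)

```text
t: 7.2
tool_pos: [0.5531, 0.0783, 0.1798]
tool_rot: [-0.391, 1.535, -0.431]
contact_force: [0.8, 2.4, -1.4]
opening: 0.0599
```

```bash
python3 look.py 5
```

```text
t 7.2 tip_st mm [-115.7   -3.5   30.1] axis [-0.01  -0.5   -0.866] jaw [ 1.    -0.025  0.003] F [ 0.8  2.4 -1.4] open 59.9 q [ 0.1   0.19  1.89 -0.57  1.19  0.38]
turn units [ 0.01  0.03 -0.03] shift units [ 0.13 -2.8  -0.3 ]
pot? p 0.94 st mm [-216.9  188.5    0. ] r 54.9 zmed 75
pot? p 0.73 st mm [-226.6 -150.5    0. ] r 36.0 zmed 74
pot? p 0.6 st mm [-63.4  -3.2   0. ] r 54.1 zmed 86
```

View pics/s5.png

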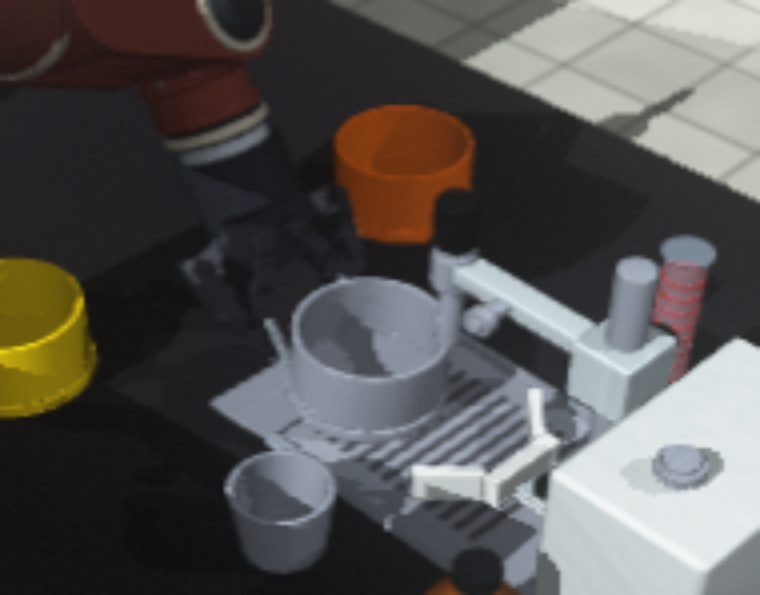

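Request:
carry_out(
  increments=[
    [[0, 0, 0], [0.01, -0.4, -0.03], 0.7],
    [[0, 0, 0], [0.01, -0.4, -0.03], 0.7],
    [[0, 0, 0], [0.01, -0.35, -0.03], 0.7],
    [[0, 0, 0], [0.01, -0.3, -0.03], 0.7],
  ],
)

```text
t: 7.75
tool_pos: [0.5534, 0.0482, 0.1768]
tool_rot: [-0.391, 1.538, -0.431]
contact_force: [0.7, 4.4, 4.2]
opening: 0.0595
```

```bash
python3 look.py 6
```

```text
t 7.75 tip_st mm [-85.6  -2.7  27. ] axis [-0.013 -0.5   -0.866] jaw [ 1.    -0.026  0.   ] F [0.7 4.4 4.2] open 59.5 q [ 0.05  0.19  1.91 -0.58  1.16  0.34]
turn units [ 0.    0.   -0.02] shift units [ 0.11 -1.29 -0.15]
pot? p 0.82 st mm [-34.3  -2.8   0. ] r 53.5 zmed 85
pot? p 0.75 st mm [-219.2  188.1    0. ] r 54.5 zmed 74
```

View pics/s6.png

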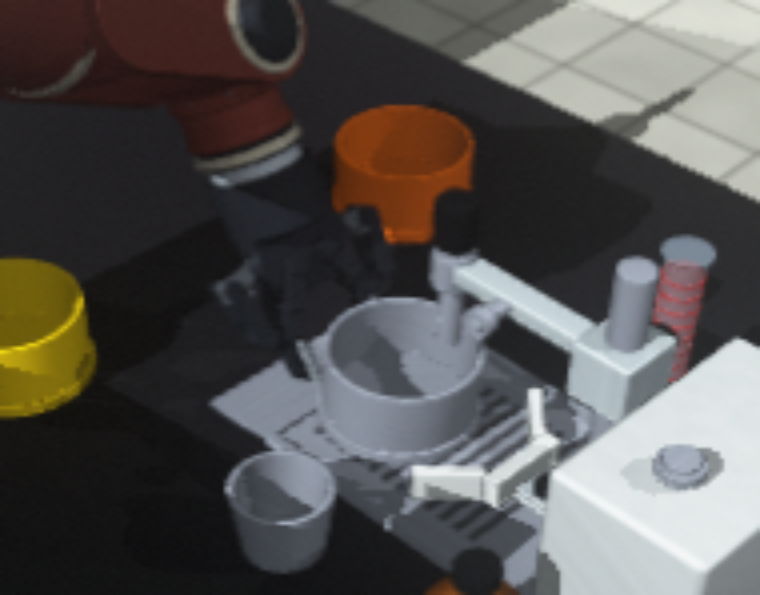

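Request:
carry_out(
  increments=[
    [[0, 0, 0], [0.02, -0.25, 0.06], 0.7],
    [[0, 0, 0], [0.02, -0.25, 0.04], 0.7],
    [[0, 0, 0], [0.02, -0.2, 0.0], 0.7],
  ],
)

```text
t: 8.2
tool_pos: [0.5531, 0.0333, 0.1763]
tool_rot: [-0.391, 1.542, -0.43]
contact_force: [0.6, 3.3, 1.4]
opening: 0.06
```

```bash
python3 look.py 7
```

```text
t 8.2 tip_st mm [-70.8  -3.3  26.5] axis [-0.017 -0.5   -0.866] jaw [ 1.    -0.026 -0.004] F [0.6 3.3 1.4] open 60.0 q [ 0.02  0.18  1.91 -0.58  1.15  0.32]
turn units [-0.   -0.04 -0.02] shift units [ 0.12 -0.54 -0.13]
pot? p 0.94 st mm [-21.4  -3.1   0. ] r 53.8 zmed 82
pot? p 0.89 st mm [-219.2  188.7    0. ] r 54.8 zmed 75
```

Request:
carry_out(
  increments=[
    [[0, 0, 0], [0.05, -0.12, 0.0], 0.7],
    [[0, 0, 0], [0.05, -0.12, 0.0], 0.7],
    [[0, 0, 0], [0.05, -0.12, 0.0], 0.7],
  ],
)

```text
t: 8.65
tool_pos: [0.556, 0.0261, 0.1766]
tool_rot: [-0.391, 1.544, -0.431]
contact_force: [-2.0, 3.4, -0.3]
opening: 0.0601
```

Request:
carry_out(
  increments=[
    [[0, 0, 0], [0.05, -0.12, 0.0], 0.7],
    [[0, 0, 0], [0.05, -0.12, 0.0], 0.7],
  ],
)

```text
t: 8.85
tool_pos: [0.5581, 0.0212, 0.1766]
tool_rot: [-0.391, 1.544, -0.431]
contact_force: [-1.7, 3.8, 0.6]
opening: 0.0599
```

```bash
python3 look.py 8
```

```text
t 8.85 tip_st mm [-58.9   1.7  26.7] axis [-0.019 -0.499 -0.866] jaw [ 1.    -0.028 -0.006] F [-1.7  3.8  0.6] open 59.9 q [-0.    0.19  1.91 -0.58  1.14  0.3 ]
turn units [-0.01 -0.06 -0.  ] shift units [-0.13  0.06 -0.14]
pot? p 0.73 st mm [-217.1  188.6    0. ] r 54.9 zmed 75
pot? p 0.61 st mm [-9.7  2.   0. ] r 53.9 zmed 82
pot? p 0.57 st mm [-310.2 -148.2    0. ] r 30.4 zmed 74
pot? p 0.53 st mm [ 90.1 -13.5   0. ] r 181.1 zmed 95
```

Request:
carry_out(
  increments=[
    [[0, 0, 0], [-0.03, -0.12, 0.0], 0.7],
    [[0, 0, 0], [-0.03, -0.12, 0.0], 0.7],
  ],
)

```text
t: 9.2
tool_pos: [0.5573, 0.0162, 0.1767]
tool_rot: [-0.391, 1.542, -0.43]
contact_force: [-0.3, 2.7, -0.0]
opening: 0.0598
```

Request:
carry_out(
  increments=[
    [[0, 0, 0], [0, -0.12, 0.0], 0.7],
    [[0, 0, 0], [0, -0.12, 0.0], 0.7],
  ],
)

```text
t: 9.4
tool_pos: [0.5573, 0.0112, 0.1767]
tool_rot: [-0.391, 1.542, -0.429]
contact_force: [-0.5, 3.9, -0.4]
opening: 0.0598
```

Request:
carry_out(
  increments=[
    [[0, 0, 0], [0, -0.12, 0.0], 0.7],
  ],
)

```text
t: 9.5
tool_pos: [0.5572, 0.009, 0.1767]
tool_rot: [-0.389, 1.542, -0.428]
contact_force: [-2.0, 14.0, 3.8]
opening: 0.0597
```

Request:
carry_out(
  increments=[
    [[0, 0, 0], [0, -0.12, 0.0], 0.7],
  ],
)

```text
t: 9.6
tool_pos: [0.5573, 0.0079, 0.1771]
tool_rot: [-0.384, 1.543, -0.426]
contact_force: [-3.6, 20.6, 8.3]
opening: 0.0597
```

Request:
carry_out(
  increments=[
    [[0, 0, 0], [0, -0.06, 0.0], 0.7],
  ],
)

```text
t: 9.7
tool_pos: [0.5572, 0.0078, 0.1774]
tool_rot: [-0.381, 1.543, -0.424]
contact_force: [-2.9, 10.0, 3.7]
opening: 0.0597
```

Request:
carry_out(
  increments=[
    [[0, 0, 0], [0, -0.06, 0.0], 0.7],
  ],
)

```text
t: 9.8
tool_pos: [0.5572, 0.0075, 0.1777]
tool_rot: [-0.379, 1.543, -0.422]
contact_force: [-1.7, 8.4, 2.6]
opening: 0.0601
```

Request:
carry_out(
  increments=[
    [[0, 0, 0], [0, -0.09, 0.0], 0.7],
    [[0, 0, 0], [0, -0.09, 0.0], 0.7],
  ],
)

```text
t: 10.0
tool_pos: [0.5571, 0.0063, 0.1783]
tool_rot: [-0.373, 1.544, -0.417]
contact_force: [-2.2, 12.6, 4.8]
opening: 0.0598
```

Request:
carry_out(
  increments=[
    [[0, 0, 0], [0, -0.09, 0.0], 0.7],
    [[0, 0, 0], [0, -0.09, 0.0], 0.7],
    [[0, 0, 0], [0, -0.09, 0.0], 0.7],
  ],
)

```text
t: 10.3
tool_pos: [0.557, 0.0049, 0.1792]
tool_rot: [-0.364, 1.545, -0.409]
contact_force: [-2.4, 13.2, 3.9]
opening: 0.0595
```

```bash
python3 look.py 9; python3 -c "
import cv2
p=cv2.imread('pics/s9.png')"
```

```text
t 10.3 tip_st mm [-47.2   1.6  26.8] axis [-0.015 -0.473 -0.881] jaw [ 1.    -0.03  -0.001] F [-2.4 13.2  3.9] open 59.5 q [-0.03  0.17  1.91 -0.55  1.12  0.26]
turn units [-0.31 -0.01  0.02] shift units [-0.07  0.88 -0.27]
pot? p 0.87 st mm [-219.8  188.1    0. ] r 54.9 zmed 75
pot? p 0.76 st mm [1.3 1.7 0. ] r 53.6 zmed 83
pot? p 0.67 st mm [-296.5 -151.4    0. ] r 41.7 zmed 74
```

View pics/s9.png

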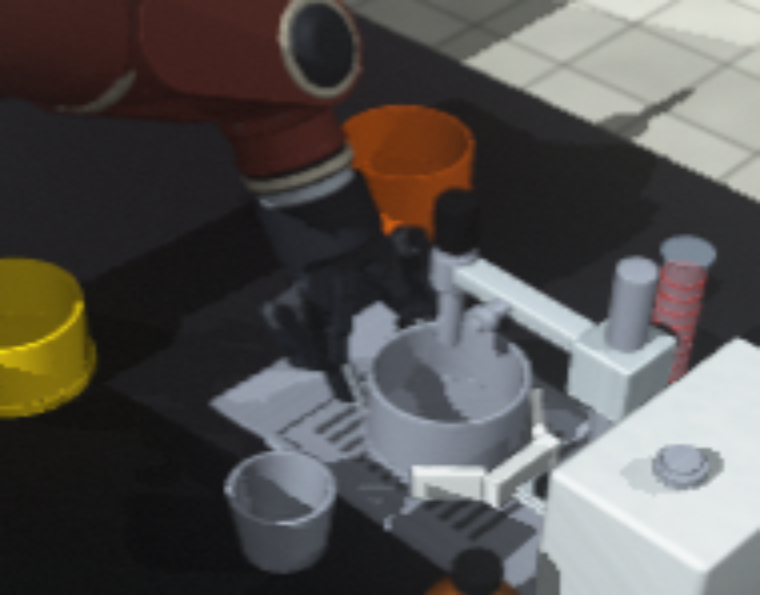

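Request:
carry_out(
  increments=[
    [[0, 0, 0], [-0.1, -0.07, 0.0], 0.7],
    [[0, 0, 0], [-0.1, -0.07, 0.0], 0.7],
  ],
)

```text
t: 10.65
tool_pos: [0.5544, 0.0037, 0.1802]
tool_rot: [-0.362, 1.538, -0.403]
contact_force: [4.9, 8.5, 0.1]
opening: 0.06
```

```bash
python3 look.py 10
```

```text
t 10.65 tip_st mm [-46.7   0.3  27.4] axis [-0.008 -0.469 -0.883] jaw [ 1.    -0.026  0.005] F [4.9 8.5 0.1] open 60.0 q [-0.04  0.16  1.92 -0.55  1.11  0.25]
turn units [-0.36  0.06 -0.02] shift units [ 0.06  0.93 -0.32]
pot? p 0.68 st mm [2.  0.8 0. ] r 53.7 zmed 83
pot? p 0.57 st mm [-298.5 -152.5    0. ] r 40.7 zmed 73
pot? p 0.56 st mm [-218.4  187.7    0. ] r 53.6 zmed 75
```

Request:
carry_out(
  increments=[
    [[0, 0, 0], [0, -0.08, 0.0], 0.7],
    [[0, 0, 0], [0, -0.09, 0.0], 0.7],
  ],
)

```text
t: 11.0
tool_pos: [0.5547, 0.0025, 0.1804]
tool_rot: [-0.355, 1.537, -0.398]
contact_force: [-1.8, 13.2, 2.9]
opening: 0.0602
```

Request:
carry_out(
  increments=[
    [[0, 0, 0], [0, -0.09, 0.0], 0.7],
    [[0, 0, 0], [0, -0.09, 0.0], 0.7],
  ],
)

```text
t: 11.2
tool_pos: [0.5547, 0.0014, 0.1807]
tool_rot: [-0.349, 1.537, -0.392]
contact_force: [-2.4, 12.9, 3.5]
opening: 0.0597
```

Request:
carry_out(
  increments=[
    [[0, 0, 0], [0, -0.09, 0.0], 0.7],
    [[0, 0, 0], [0, -0.09, 0.0], 0.7],
    [[0, 0, 0], [0, -0.09, 0.0], 0.7],
  ],
)

```text
t: 11.5
tool_pos: [0.5546, -0.0001, 0.1816]
tool_rot: [-0.34, 1.538, -0.384]
contact_force: [-3.2, 12.4, 3.8]
opening: 0.0598
```

```bash
python3 look.py 11
```

```text
t 11.5 tip_st mm [-46.8   1.   26.8] axis [-0.005 -0.446 -0.895] jaw [ 1.    -0.027  0.008] F [-3.2 12.4  3.8] open 59.8 q [-0.05  0.16  1.92 -0.52  1.1   0.23]
turn units [-0.61  0.1  -0.01] shift units [ 0.05  1.13 -0.39]
pot? p 0.88 st mm [-293.6 -152.5    0. ] r 45.4 zmed 74
pot? p 0.74 st mm [-217.5  188.5    0. ] r 54.4 zmed 75
pot? p 0.69 st mm [2.3 1.3 0. ] r 53.7 zmed 82
```

View pics/s11.png

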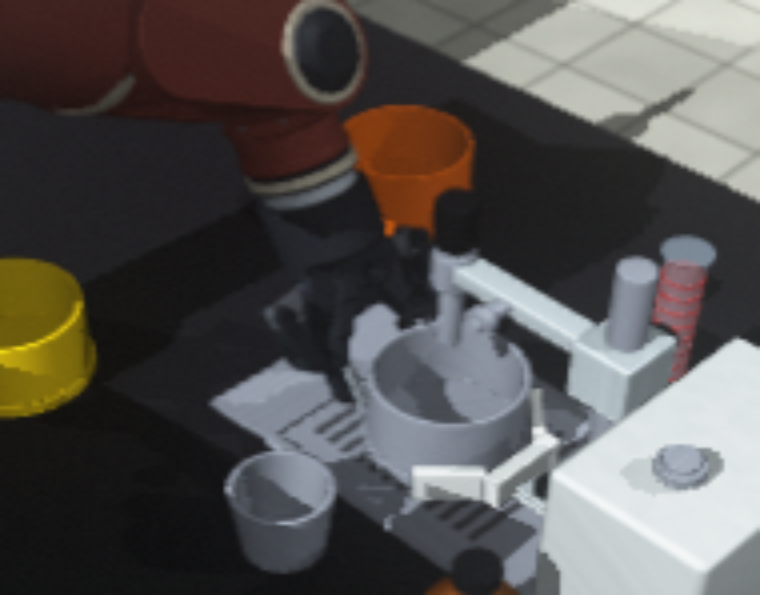

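Request:
carry_out(
  increments=[
    [[0, 0, 0], [0.02, 0.4, 0.0], 0.7],
    [[0, 0, 0], [0.02, 0.8, 0.0], 0.7],
    [[0, 0, 0], [0.02, 1, 0.3], 0.7],
    [[0, 0, 0], [0, 1, 1], 0.7],
    [[0.3, 0, 0], [0, 0.6, 1], 0.5],
    [[0.5, 0, 0], [0, 0.2, 1], 0.2],
    [[0.7, 0, 0], [0, 0, 1], 0],
    [[0.7, 0, 0], [0, 0, 1], 0],
  ],
)

```text
t: 12.45
tool_pos: [0.5532, 0.0857, 0.2865]
tool_rot: [-0.174, 1.574, -0.208]
contact_force: [0.0, -0.1, -0.6]
opening: 0.0017
```

Request:
carry_out(
  increments=[
    [[0.7, 0, 0], [0, 0, 1], 0],
    [[0.7, 0, 0], [0, 0, 1], 0],
    [[0.6, 0, 0], [0, 0, 1], 0],
    [[0, 0, 0], [0, 0, 1], 0],
    [[0, 0, 0], [0, 0, 1], 0],
    [[0, 0, 0], [0, 0, 1], 0],
    [[0, 0, 0], [0, 0, 1], 0],
  ],
)

```text
t: 13.15
tool_pos: [0.552, 0.0881, 0.4321]
tool_rot: [-0.017, 1.588, -0.047]
contact_force: [0.7, 0.0, -0.1]
opening: 0.0003
```

```bash
python3 look.py 12
python3 - <<'E'
from h import *
rep(0,[0,0,.285])
S=cloud("side",get_image("side")[1]);T=cloud("top",get_image("top")[1])
for n,c in(("s",S),("t",T)):
    q=c-O;a=q@F;b=q@L;m=(abs(a)<.03)&(abs(b)<.03)&(c[...,2]>.215)&(c[...,2]<.265)
    print(n,m.sum());P=np.c_[a[m],b[m],c[...,2][m]];print(P.min(0).round(4),P.max(0).round(4),P.mean(0).round(4))
    P=P[P[:,2]>.243];print(len(P),P.min(0).round(4),P.max(0).round(4),P.mean(0).round(4))
print(tip_of("top","spout_knob")[:2],tip_of("side","spout_knob")[:2],proj("top",w([0,0,.23])),proj("side",w([0,0,.23])))
E
```

```text
t 13.15 tip_st mm [-204.9   -8.4  259.2] axis [-0.018 -0.041 -0.999] jaw [ 1.    -0.019 -0.017] F [ 0.7  0.  -0.1] open 0.3 q [ 0.03 -0.11  1.73 -0.04  1.54  0.05]
turn units [-4.83 -0.06 -0.04] shift units [  0.18  -3.28 -12.91]
pot? p 0.73 st mm [-218.2  188.5    0. ] r 54.2 zmed 75
pot? p 0.64 st mm [2.1 0.9 0. ] r 53.5 zmed 82
pot? p 0.51 st mm [-218.9 -162.8    0. ] r 24.0 zmed 75
t 13.3 tip_st mm [-205.    -7.4  260. ] axis [-0.014 -0.04  -0.999] jaw [ 1.    -0.019 -0.014] F [ 0.1 -0.1 -0.8] open 0.2 q [ 0.03 -0.11  1.73 -0.04  1.54  0.05]
turn units [ 0.4  -0.15 -0.09] shift units [ -0.04 -10.61   1.26]
s 175
[-0.0135 -0.0152  0.2152] [0.0143 0.014  0.2486] [ 0.0038 -0.0044  0.2361]
68 [-0.0135 -0.0135  0.2434] [0.0127 0.014  0.2486] [ 0.0004 -0.0008  0.2458]
t 138
[-0.0136 -0.0129  0.2153] [0.0125 0.0137 0.2508] [-0.0006 -0.001   0.243 ]
112 [-0.0127 -0.012   0.2433] [0.0123 0.0137 0.2508] [1.00e-04 6.00e-04 2.46e-01]
[{'centre': [294.6, 195.0], 'p': 0.88}] [{'centre': [275.7, 181.3], 'p': 0.87}] [[292.19072509 196.99480828]] [[273.29122043 181.82571558]]
```

View pics/s12.png

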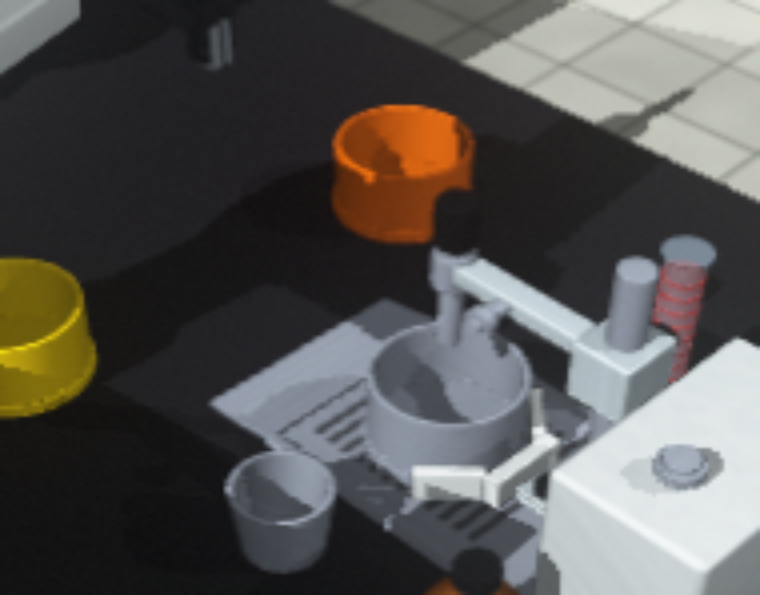

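Request:
carry_out(
  increments=[
    [[0.2, 0, 0], [0, -0.5, 1], 0],
    [[0.2, -0.1, 0], [0, -1, 0.7], 0],
    [[0, 0, 0], [0, -1, 0], 0],
    [[0, 0, 0], [0, -1, 0], 0],
    [[0, 0, 0], [0, -1, 0], 0],
    [[0, 0, 0], [0, -1, 0], 0],
    [[0, 0, 0], [0, -1, 0], 0],
    [[0, 0, 0], [0, -1, 0], 0],
  ],
)

```text
t: 14.3
tool_pos: [0.5503, -0.0651, 0.451]
tool_rot: [0.013, 1.602, -0.009]
contact_force: [0.4, -0.1, -0.6]
opening: -0.0001
```

```bash
python3 -c "
from h import *
rep(0,[0,0,.26])"
```

```text
t 14.3 tip_st mm [-59.1  -8.3 278.1] axis [-0.031  0.003 -1.   ] jaw [ 0.999 -0.014 -0.031] F [ 0.4 -0.1 -0.6] open -0.1 q [-0.25 -0.13  1.72 -0.01  1.59 -0.24]
turn units [-0.03 -0.31 -0.14] shift units [ 0.06 -2.94 -0.9 ]
```

Request:
carry_out(
  increments=[
    [[0, -0.16, -0.07], [0, -1, 0], 0],
    [[0, -0.16, -0.07], [0, -1, 0], 0],
    [[0, 0, 0], [0, -0.7, 0], 0],
    [[0, 0, 0], [0, -0.3, 0], 0],
  ],
)

```text
t: 14.7
tool_pos: [0.5495, -0.129, 0.4446]
tool_rot: [0.028, 1.579, -0.02]
contact_force: [-0.7, 0.2, -1.0]
opening: -0.0001
```

```bash
python3 -c "
from h import *
rep(0,[0,0,.255])"
```

```text
t 14.7 tip_st mm [  4.2  -3.2 271.6] axis [-0.008  0.005 -1.   ] jaw [ 0.999 -0.031 -0.008] F [-0.7  0.2 -1. ] open -0.1 q [-0.36 -0.11  1.71  0.    1.55 -0.33]
turn units [-0.05 -0.08  0.03] shift units [ 0.1   0.25 -0.83]
```

Request:
carry_out(
  increments=[
    [[0, -0.08, 0], [0.1, 0.2, -0.4], 0],
    [[0, 0, 0], [0.05, 0.0, -0.3], 0],
    [[0, 0, 0], [0, 0, -0.2], 0],
    [[0, 0, 0], [0, 0, -0.2], 0],
  ],
)

```text
t: 15.1
tool_pos: [0.5529, -0.1235, 0.4196]
tool_rot: [0.029, 1.572, -0.018]
contact_force: [0.3, 0.4, 7.8]
opening: -0.0002
```

Request:
carry_out(
  increments=[
    [[0, 0, 0], [0, 0, -0.2], 0],
    [[0, 0, 0], [0, 0, -0.2], 0],
  ],
)

```text
t: 15.3
tool_pos: [0.5529, -0.1231, 0.4124]
tool_rot: [0.026, 1.572, -0.019]
contact_force: [-2.3, -0.7, 4.1]
opening: 0.0
```

```bash
python3 -c "
from h import *
rep(0,[0,0,.195])
p,d=get_image('side');cv2.imwrite('pics/s13.png',cv2.resize(p[120:290,160:350],None,fx=4,fy=3.5))"
```

```text
t 15.3 tip_st mm [ -1.8   1.1 239.4] axis [-0.001  0.005 -1.   ] jaw [ 1.    -0.029 -0.002] F [-2.3 -0.7  4.1] open 0.0 q [-0.35 -0.09  1.74  0.    1.49 -0.32]
turn units [-0.05 -0.01  0.01] shift units [-0.07 -0.05 -2.22]
```

View pics/s13.png

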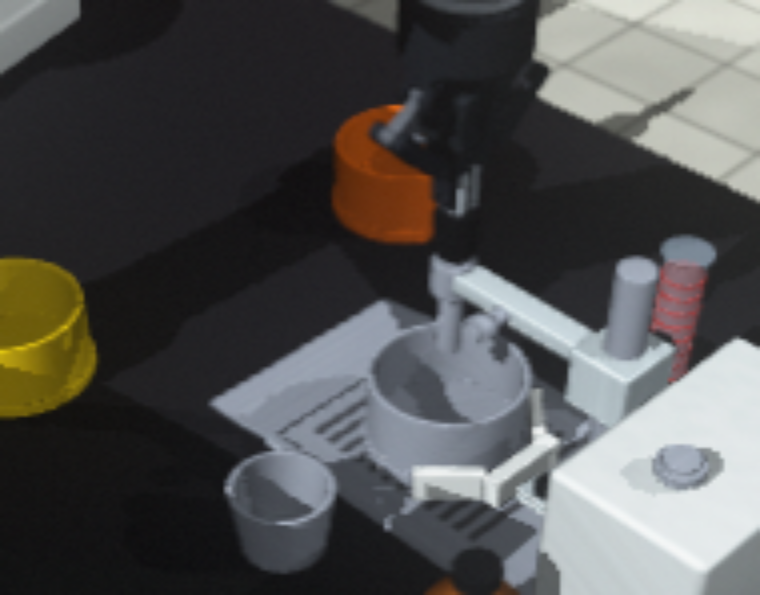

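Request:
carry_out(
  increments=[
    [[0, 0, 0], [0, 0, -0.3], 0],
    [[0, 0, 0], [0, 0, -0.3], 0],
    [[0, 0, 0], [0, 0, -0.3], 0],
    [[0, 0, 0], [0, 0, -0.3], 0],
    [[0, 0, 0], [0, 0, -0.25], 0],
  ],
)

```text
t: 15.85
tool_pos: [0.553, -0.1231, 0.383]
tool_rot: [0.026, 1.57, -0.019]
contact_force: [-2.3, -1.0, 4.5]
opening: -0.0001
```

Request:
carry_out(
  increments=[
    [[0, 0, 0], [0, 0, -0.2], 0],
    [[0, 0, 0], [0, 0, -0.2], 0],
  ],
)

```text
t: 16.05
tool_pos: [0.553, -0.123, 0.374]
tool_rot: [0.026, 1.57, -0.019]
contact_force: [-1.6, -0.2, 3.5]
opening: -0.0003
```

Request:
carry_out(
  increments=[
    [[0, 0, 0], [0, 0, -0.2], 0],
    [[0, 0, 0], [0, 0, -0.15], 0],
  ],
)

```text
t: 16.25
tool_pos: [0.5532, -0.1231, 0.3713]
tool_rot: [0.026, 1.57, -0.019]
contact_force: [-10.8, 3.0, 21.0]
opening: 0.0001
```

Request:
carry_out(
  increments=[
    [[0, 0, 0], [0, 0, -0.1], 0],
    [[0, 0, 0], [0, 0, -0.1], 0],
  ],
)

```text
t: 16.45
tool_pos: [0.5532, -0.123, 0.3714]
tool_rot: [0.025, 1.57, -0.019]
contact_force: [-5.3, 1.0, 10.6]
opening: 0.0003
```

Request:
carry_out(
  increments=[
    [[0, 0, 0], [0, 0, 0.3], 0],
    [[0, 0, 0], [0, 0, 1], 0],
    [[0, 0, 0], [0, 0, 1], 0],
    [[0, 0, 0], [0, 0, 1], 0],
    [[0, 0, 0], [0, 0, 1], 0],
    [[0, 0, 0], [0, 1, 1], 0],
    [[0, 0, 0], [0, 1, 1], 0],
    [[0, 0, 0], [0, 1, 1], 0],
  ],
)

```text
t: 17.25
tool_pos: [0.5526, -0.0619, 0.5102]
tool_rot: [0.035, 1.581, -0.015]
contact_force: [0.4, 1.1, 0.2]
opening: -0.0002
```

Request:
carry_out(
  increments=[
    [[0, 0, 0], [0, 1, 0], 0],
    [[0, 0, 0], [0, 1, 0], 0],
    [[0, 0, 0], [0, 1, 0], 0],
    [[0, 0, 0], [0, 1, 0], 0],
    [[0, 0, 0], [0, 0, 0], 0],
  ],
)

```text
t: 17.75
tool_pos: [0.5532, 0.0235, 0.5106]
tool_rot: [0.035, 1.576, -0.01]
contact_force: [-0.2, -0.7, 0.7]
opening: -0.0003
```

```bash
python3 look.py 14
python3 - <<'E'
from h import *
S=cloud("side",get_image("side")[1]);T=cloud("top",get_image("top")[1])
for n,c in(("s",S),("t",T)):
    q=c-O;a=q@F;b=q@L;m=(abs(a)<.012)&(abs(b)<.012)&(c[...,2]>.15)&(c[...,2]<.265)
    print(n,m.sum(),np.percentile(c[...,2][m],[50,90,99]))
E
```

```text
t 17.75 tip_st mm [-150.2   -3.3  337.6] axis [-0.005  0.016 -1.   ] jaw [ 1.    -0.028 -0.005] F [-0.2 -0.7  0.7] open -0.3 q [-0.09 -0.16  1.64  0.02  1.66 -0.07]
turn units [-5.39  0.1   0.02] shift units [  0.12  -0.05 -16.84]
pot? p 0.64 st mm [2.3 0.9 0. ] r 53.6 zmed 83
pot? p 0.57 st mm [-214.5  222.8    0. ] r 38.6 zmed 74
s 165 [0.18590314 0.19849929 0.20024391]
t 112 [0.19724783 0.19988486 0.20297266]
```

View pics/s14.png

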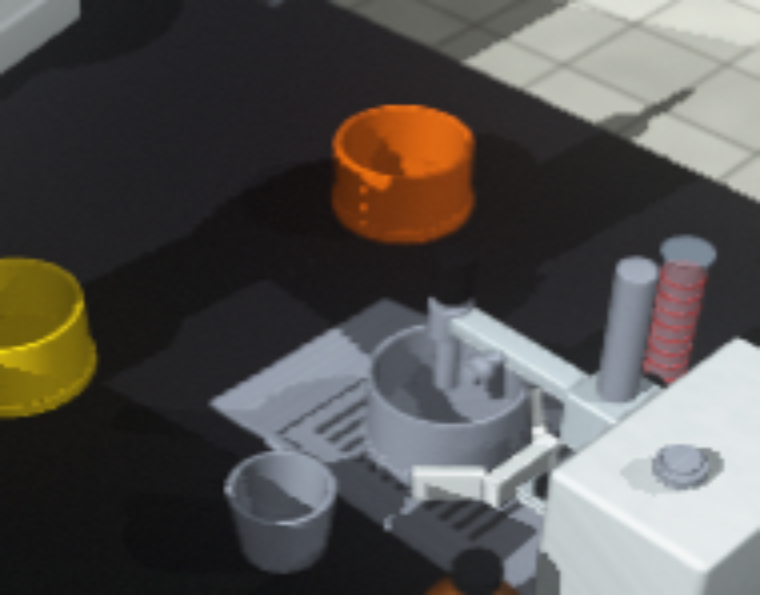

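The spout now stands in the pot: the knob top dropped from about 248 to 198 mm, which is 50 mm. The pot hasn't moved, and the arm is clear.

```bash
python3 -c "
from station import *
print(finish_job())"
```

```text
the job is handed in; nothing more can be done
None
```

The pot is in the V-stop with the spout carriage fully down, and I handed the job in at about 18 s. `finish_job` gave no verdict, so I can't confirm it passed.

- **Pushing the pot:** I slid it with the two half-open fingers, tilted 30°, up the ramp and over the lip. It stayed on its base throughout. I felt the stop at about 2 mm behind the stand's origin.
- **Pressing home:** I held about 12–13 N at the wrist for about 0.5 s, eased off to shift the pot about 1 mm sideways in the V, then pressed again for over 0.5 s. These are wrist readings; the force on the stop itself was never measured.
- **Force peak:** on first contact one wrist reading reached 20.6 N along the feed. The stop should have felt less, because pot friction takes part of it. That is close to the 20 N limit, so this is the least certain point.
- **Lowering the spout:** I pressed the knob down with the closed fingers until it met the collar, where the wrist read 21 N. The knob top came down from about 248 mm to 198 mm, the full 50 mm.
- **Last checks:** the pot sits about 2 mm behind and 1 mm to the side of the stand's origin. Its rim is at the height expected for standing flat in the tray. It did not move when the fingers backed off or when the spout came down.
- **Bystanders:** the cup, bottle and cylinder looked undisturbed in the pictures, but I did not measure them again. The arm was clear and touching nothing at the end.

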